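# Uncover the mandrel case and load the thick mandrel under the sprung arm

## Robot

A 7-joint arm with a two-finger parallel gripper is mounted at the origin on a cart in front of the work surface, level with it; the furniture and walls round the work are solid. World frame = base frame: x ahead of the robot, y to its left, z up, the work surface at z = 0. Lengths are in mm, angles in rad, forces in N, time in s.
With the tool pointing down it reaches from about 350 to 900 mm from the base axis. Payload 8.1 kg.
Tool frame: the origin (TCP) lies midway between the tips of the shut fingers; the grasp point (between the pads) lies 19 mm behind it; z points along the fingers, y is the line along which they close (so a half turn about z gives the same grasp; the last joint's range is limited). The gripper opens to 85 mm and grips with 20 to 120 N. Pads are 22 mm wide; open, the fingers measure 114 mm over their backs; the gripper's body (76 mm by 85 mm) begins 54 mm behind the grasp point. The pads swing forward as they close: fully open they stand 13 mm farther back than shut.
Start: joints at [1.151, 0.434, 0.025, 1.573, -0.012, 1.134, -0.075], TCP at [194.681, -593.92, 231.323] pointing down, gripper open.
Joint ranges: [-2.62, 2.62], [-0.44, 2.09], [-1.27, 1.32], [0.08, 2.57], [-1.32, 4.46], [0.12, 2], [-2.74, 2.74]. Speed limits (rad/s): [2.22, 2.22, 3.01, 3.01, 3.14, 3.14, 3.14].

## Interface

Orientations are given as a rotation vector (axis times angle).
In Python, from rig import get_obs, cams, bot gives the robot as it stands.
- The arm moves only by the tool step_arm, never from a script. Its argument "increments" is a list of rows, each an object with "delta_rot": the turn, a rotation vector about the tool's x, y, z in degrees, a list of three; "slide": the shift along the tool's x, y, z in cm, a list of three; "hand": the opening, from -1 (shut) to 1 (fully open). In form: [{"delta_rot": [ax, ay, az], "slide": [x, y, z], "hand": hand}, ...]. A call has 1 to 12 rows; each row is the pose to reach, as a shift and turn from the pose commanded when the call began, along the tool's axes at that moment; what a row does not reach only later rows make up. A row lasts 1/10 s, in which the tool goes at most 50 mm and 8.59 degrees, less where a joint would pass 70% of its speed; a pose out of reach is approached as far as the arm can. A call with a gripper value outside its range is refused whole. The fingers move at their own pace and stop on an object; "grip_force" is the grip in N (left out, the last holds). Time passes only in rows, so rows that repeat a pose let the fingers close. It gives the time, the measured TCP pose, the force, the opening and the grip force at its end, in the units of the state.
- get_obs(): the state, without advancing time (a new reading comes with each control period).
- cams.capture(name): name is "side" or "top"; returns (picture, depth): 400x640x3 uint8, red, green, blue; 400x640 float32, mm along the optical axis (not along the pixel's ray), 0 where there is no reading.
- cams.camera_info(name): a dict with "fovy" (degrees; the focal length in pixels is half the picture's height over the tangent of half this angle, whatever the lens; pixels are square), "cx", "cy" (the principal point, pixels), "dist_coeffs" ([k1, k2, p1, p2, k3] as OpenCV has them; the pictures are not rectified), "R" (3x3) and "t" (3): a world point X has camera coordinates R X + t. Camera axes: x right, y down, z forward; pixel columns grow to the right and rows downward; lengths in mm; the calibration is good to about 2 mm. A picture is of the moment at which its call begins. camera_info takes no time and is no camera call.
- bot.close_job(): hands the job in; it is judged then, once.
The state is a dict: "time_s": time; "joint_pos": joint angles; "qvel": joint speeds; "joint_efforts": joint torques, N m; "ee_pos": TCP position; "tool_rot": TCP orientation; "wrist_force": force on the tool from outside, world axes, zero at the start; "wrist_torque": the same for the moment, N m; "grip_width": finger opening in mm; "grip_force": force on a finger pad.
Only numpy, scipy, OpenCV 4.12 (cv2) and the standard library are available. Lean on these libraries where they do the work, as an engineer would, in place of code of your own. Each camera call takes 0.05 s, during which the arm holds its last target. There are 200 camera calls.

## Task

To set up a fibre bend test, slide the loose aluminium cover plate along the grey mandrel case to the other end, so that the two pockets it hides are open. Lift the thicker of the two mandrels found there out of its pocket, lay its shank in the V-block of the mandrel rest and push it in beneath the sprung hold-down arm, until its shoulder butts against the block and the arm bears down on the shank. Do not lift the cover off the case, leave the other mandrels in their pockets, and do not knock over the mirror mount or the post.

Things in the scene. Friction and masses are not known exactly. Their poses are not given: they have to be found in the camera images.
- case: Grey open case, 134 x 256 x 54 mm, fixed. Origin: centre of its underside; x across, y along, z up. Pockets at y -81, -37, +37 (empty), +81 mm; mandrels lie along x, shank to +x, ends in slots of two cradle bars (x -59 to -45, x 34 to 46 mm); between the bars fingers have room down to the floor at z 6 mm. Ledges at z 46 mm along the long sides carry the cover; lips all round rise to z 54 mm
- cover: Loose aluminium cover plate, 125 x 120 x 4 mm, about 0.2 kg; origin at the centre of its underside, axes as the case's. It lies on the case's ledges inside the lips (1.5 mm play each side) and slides along the case's y. It starts near y = -61 mm, over the pockets at -81 and -37 mm; the +y end lip stops it at y = +65 mm
- cover_grip (a point): Centre of the dark grip rib on the middle of the cover: 60 mm long (x), 11 mm wide (y), 20 mm high. This point is 10 mm above the plate's top face and 10 mm below the rib's top
- thick_mandrel_center (a point): Middle of the barrel, on the axis, of the thick mandrel (to be loaded). Plain steel, lying along its x: barrel 24 mm in diameter, 54 mm long (x -27 to +27); stub 12 mm in diameter, 12 mm long at -x; shank 12 mm in diameter, 45 mm long, round-nosed, at +x (to x = +72). About 0.14 kg. In its pocket the axis is 30 mm above the table
- thin_mandrel_center (a point): The same point of the thin mandrel: barrel 16 mm in diameter, otherwise the same shape and lengths. The thick and the thin mandrel lie in the two covered pockets, either way about
- mid_mandrel_center (a point): The same point of a third mandrel, barrel 20 mm in diameter, which lies in the uncovered pocket at y = +81 mm of the case
- rest_mouth (a point): On the fixed mandrel rest, 65 mm above the table: where a seated shank's axis passes the V-block's front face. x points into the V (the push direction), z up. Steel V-block 45 mm long (x 0 to 45), 35 mm wide, its V 22 mm wide, 8 mm deep below this point and 1.5 mm above. A shank laid in the V centres itself on this x axis. Fully home: shoulder on the face, barrel centre at x = -27 mm
- toe (a point): Front lower edge of the toe of the hold-down arm, over the V about 31 mm behind the block's front face. From here a lead-in lip slopes up and forward to about 18 mm behind the face, 10 mm above the shank's axis: a nose laid into the V no more than 14 mm behind the face clears it. Arm, pivot and knob stand no higher than 95 mm above the table
- hold_arm (a joint): Sprung hold-down arm, hinged at the rest's +y side about an axis along x. 0: down, toe underside level with the shank's axis; grows as the toe lifts; about 0.13 with a shank beneath. The spring presses the toe down with 3 to 4 N. Pushing the nose in against the lip (about 10 N) lifts it
- mirror_mount: Black mirror mount, 36 x 50 x 82 mm, standing beyond the rest; origin at the centre of its underside
- post_75: Steel post, 13 mm in diameter, 75 mm high, standing beyond the rest; origin at the centre of its underside

How it is judged:
By the outcome, as a careful person would: the job done as asked, in the order asked, and still so for the second after the job is handed in, with the robot touching nothing.
It also fails if it takes over 53 s, if anything falls off the work surface, if the arm or the gripper's body presses on something with over 40 N, if the wrist force passes 120 N, or if a joint passes its speed limit or range.

## Working session

There is one attempt and no reset: what is moved stays moved. The work goes in short steps, Python scripts to look and compute and a tool call to move; the robot and the scene stay as the last step left them, time stands still between calls to the robot, and variables do not carry over. Pictures are saved under pics/ and viewed, at most 11 in all, crops included, and the job is handed in when it is done.

Besides the shell and the picture viewer there is one more tool, called after "Emit:" by a JSON object that holds its "api" and its "payload". step_arm: Moves the arm, as the interface text tells. Its arguments: {"type":"object","properties":{"increments":{"type":"array","items":{"type":"object","properties":{"delta_rot":{"type":"array","items":{"type":"number"}},"slide":{"type":"array","items":{"type":"number"}},"hand":{"type":"number"}}}},"grip_force":{"type":"number"}},"required":["increments"]}

```bash
mkdir -p pics; ls
python3 - <<'E'
from rig import get_obs,cams,bot
import cv2,numpy as np
o=get_obs();print({k:np.round(v,3).tolist() for k,v in o.items()})
for n in('top','side'):
    p,d=cams.capture(n);np.savez('%s0.npz'%n,p=p,d=d);cv2.imwrite('pics/%s0.png'%n,p[:,:,::-1])
    print(n,cams.camera_info(n))
E
```

```text
pics
{'time_s': 0.0, 'joint_pos': [1.151, 0.435, 0.025, 1.574, -0.012, 1.134, -0.075], 'qvel': [-0.001, 0.001, -0.002, 0.0, -0.0, -0.001, -0.001], 'joint_efforts': [0.0, -67.047, 1.025, -31.621, 0.016, 0.013, -0.0], 'ee_pos': [194.51, -593.412, 230.499], 'tool_rot': [-3.101, -0.495, 0.001], 'wrist_force': [-0.48, -0.197, 0.402], 'wrist_torque': [0.016, -0.047, 0.011], 'grip_force': 0.0, 'grip_width': 85.551}
top {'fovy': 56.935157615543055, 'cx': 321.9825972951224, 'cy': 201.14137533754666, 'dist_coeffs': array([-0.0259587,  0.       ,  0.       ,  0.       ,  0.       ]), 'R': array([[ 0.02025957, -0.9993665 , -0.02925997],
       [-0.99653509, -0.01782355, -0.08124121],
       [ 0.08066823,  0.0308045 , -0.99626488]]), 't': array([177.51078846, 647.7524977 , 883.99566543])}
side {'fovy': 44.41399270066577, 'cx': 317.18762640546265, 'cy': 200.39749088743395, 'dist_coeffs': array([-0.10204147,  0.        ,  0.        ,  0.        ,  0.        ]), 'R': array([[ 0.23498334,  0.97174131, -0.0223978 ],
       [ 0.64799131, -0.17378738, -0.74155594],
       [-0.72449299,  0.15973971, -0.67051706]]), 't': array([-317.41088577, -341.4817214 , 1326.89572821])}
```

View pics/top0.png

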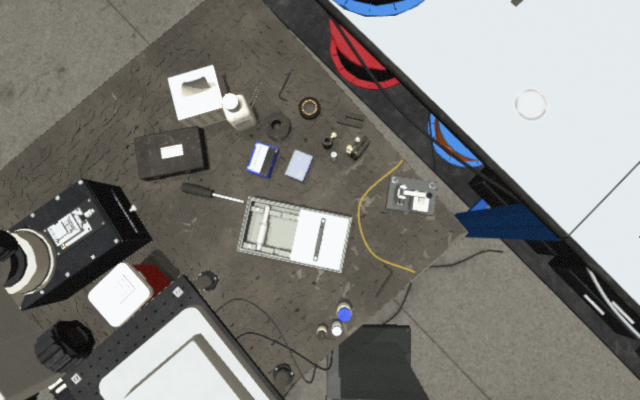

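View pics/side0.png

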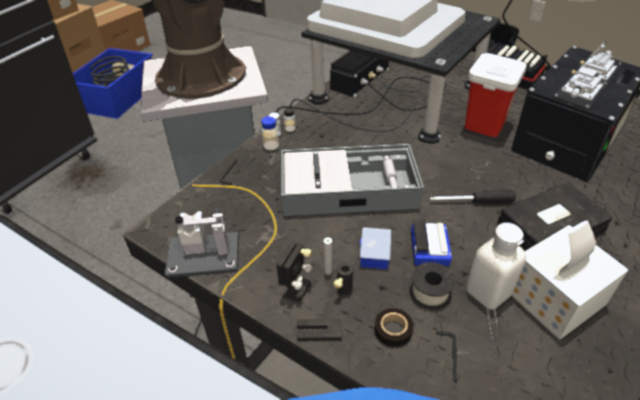

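The top view shows the case centred near (295,235), with the cover rib at (319,239), the mid mandrel at (262,227) and the rest at (411,196). The mirror mount is near (355,148) and the post near (334,155). Next I'll take crops and depth.

```bash
cat > h.py <<'E'
import numpy as np,cv2
from rig import get_obs,cams,bot
def K(n):
    i=cams.camera_info(n);f=200/np.tan(np.radians(i['fovy']/2))
    return np.array([[f,0,i['cx']],[0,f,i['cy']],[0,0,1]]),i['dist_coeffs'],np.array(i['R']),np.array(i['t'])
def rays(n,uv):
    k,d,R,t=K(n);q=cv2.undistortPoints(np.float64(uv).reshape(-1,1,2),k,d).reshape(-1,2)
    return np.c_[q,np.ones(len(q))]
def atz(n,uv,z):
    _,_,R,t=K(n);r=rays(n,uv)@R;c=-R.T@t
    return c+r*((z-c[2])/r[:,2])[:,None]
def cloud(n,d):
    _,_,R,t=K(n);v,u=np.mgrid[:400,:640];r=rays(n,np.c_[u.ravel(),v.ravel()])
    return ((r*d.reshape(-1,1)-t)@R).reshape(400,640,3)
def proj(n,X):
    k,d,R,t=K(n);return cv2.projectPoints(np.float64(X).reshape(-1,3),cv2.Rodrigues(R)[0],t,k,d)[0].reshape(-1,2)
E
python3 - <<'E'
from h import *
T=np.load('top0.npz');S=np.load('side0.npz')
t=T['p'][170:225,375:447];s=S['p'][200:280,155:255]
a=cv2.resize(t,(400,305),interpolation=cv2.INTER_CUBIC);b=cv2.resize(s,(400,320),interpolation=cv2.INTER_CUBIC)
c=cv2.resize(T['p'][185:280,230:360],(400,292),interpolation=cv2.INTER_CUBIC)
e=cv2.resize(S['p'][135:225,270:430],(400,225),interpolation=cv2.INTER_CUBIC)
o=np.zeros((600,800,3),np.uint8);o[:305,:400]=a;o[:305,400:]=b[:305];o[305:597,:400]=c[:292];o[305:530,400:]=e
cv2.imwrite('pics/c0.png',o[:,:,::-1])
P=cloud('top',T['d']);Q=cloud('side',S['d'])
for n,(u,v) in dict(rib=(319,239),coverL=(303,235),coverR=(337,243),table=(380,260),mid=(262,227),case_floor=(280,232),restbase=(395,207),mm=(355,148),post=(334,155),rest=(411,193)).items(): print(n,P[v,u].round(1))
for n,(u,v) in dict(cov=(300,175),rest=(187,225),post=(327,240),mm=(293,262),table=(250,290)).items(): print('s',n,Q[v,u].round(1))
E
```

```text
rib [551.7 193.9  66.7]
coverL [560.1 233.2  50. ]
coverR [542.6 151.2  47.6]
table [501.   42.3   2.9]
mid [577.3 335.   39.2]
case_floor [565.9 295.8   2. ]
restbase [634.3   6.8  10.6]
mm [767.2 112.9  80.2]
post [751.1 162.1  73.7]
rest [662.8 -18.5  80.3]
s cov [554.7 160.6  50.7]
s rest [664.9 -48.6  78.3]
s post [750.6 162.5  74.5]
s mm [786.1 101.8  80.3]
s table [760.7  32.3   3.6]
```

View pics/c0.png

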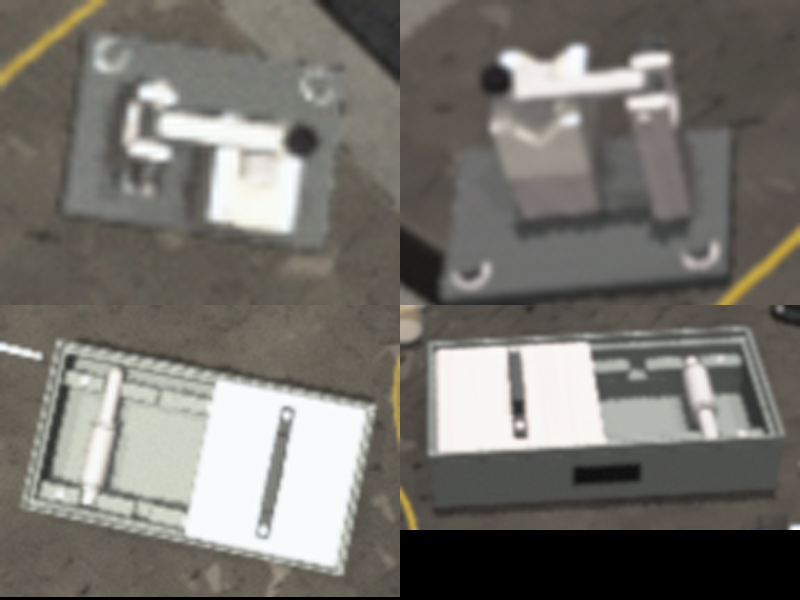

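The crops show the V-block's front face towards the robot (-x). The hold-down pivot is on the +y side, so the push direction is roughly +x and the case's y points to world +y. I'll fit the poses next.

Run:
```python
from h import *
T=np.load('top0.npz');S=np.load('side0.npz');P=cloud('top',T['d']);Q=cloud('side',S['d'])
c=np.array([[57,35],[375,97],[342,268],[22,202]])/3.077+[230,185]
W=atz('top',c,54);print(W.round(1),'ctr',W.mean(0).round(1))
e1=W[0]-W[1];e2=W[3]-W[2];s1=W[0]-W[3];s2=W[1]-W[2]
yaw=lambda e:np.degrees(np.arctan2(-e[0],e[1]))
print('lens',[np.linalg.norm(e).round(1) for e in(e1,e2,s1,s2)],'yaw',yaw(e1),yaw(e2),np.degrees(np.arctan2(s1[1],s1[0])),np.degrees(np.arctan2(s2[1],s2[0])))
# cloud rect fits
for nm,C in(('top',P),('side',Q)):
    X=C.reshape(-1,3);col=(T if nm=='top' else S)['p'].reshape(-1,3).astype(int).sum(1)
    m=(abs(X[:,0]-560)<130)&(abs(X[:,1]-250)<180)&(X[:,2]>25)&(X[:,2]<80)
    print(nm,'case',cv2.minAreaRect(X[m][:,:2].astype(np.float32)))
    m2=m&(X[:,2]>60)&(X[:,2]<74);print(nm,'rib',m2.sum(),X[m2].mean(0).round(1),cv2.minAreaRect(X[m2][:,:2].astype(np.float32)))
    r=(abs(X[:,0]-655)<70)&(abs(X[:,1]+15)<80)
    b=r&(X[:,2]>5)&(X[:,2]<16);print(nm,'base',cv2.minAreaRect(X[b][:,:2].astype(np.float32)),np.median(X[b][:,2]))
    v=r&(X[:,2]>54)&(X[:,2]<71);print(nm,'V',v.sum(),cv2.minAreaRect(X[v][:,:2].astype(np.float32)))
    a=r&(X[:,2]>76);print(nm,'arm',a.sum(),X[a].min(0).round(),X[a].max(0).round())
# height maps of rest
np.set_printoptions(linewidth=250)
print('top z',*[ ''.join('%4d'%z for z in P[v,395:437,2]) for v in range(182,216)],sep='\n')
```

```text
[[650.6 367.6  54. ]
 [606.6 116.7  54. ]
 [474.4 140.2  54. ]
 [519.3 390.4  54. ]] ctr [562.7 253.7  54. ]
lens [np.float64(254.7), np.float64(254.2), np.float64(133.3), np.float64(134.2)] yaw -9.964878479442836 -10.171221667786408 -9.867511345270305 -10.080365765970125
top case ((561.870849609375, 255.01226806640625), (254.44384765625, 134.8022918701172), 79.4182357788086)
top rib 120 [549.9 195.6  68.9] ((550.4293823242188, 195.5076446533203), (11.012202262878418, 59.18464660644531), 79.39287567138672)
top base ((671.3873901367188, -16.921279907226562), (156.7322540283203, 93.85977935791016), 82.41094207763672) 9.27174480141041
top V 242 ((648.8182373046875, -24.5506591796875), (76.62220764160156, 45.39145278930664), 79.05868530273438)
top arm 175 [642. -63.  76.] [679.  11.  91.]
side case ((563.5879516601562, 253.19247436523438), (254.9353485107422, 141.2341766357422), 79.62640380859375)
side rib 153 [558.9 192.   69.8] ((552.5164184570312, 193.2161865234375), (10.995872497558594, 96.9383773803711), 79.52349090576172)
side base ((666.7713012695312, -18.55042266845703), (124.871
[... 5282 characters left out ...]
   8  11  10   2   2   0
  -2   0   1   0   0   0   0   0   2   0  -2   0  -3   0   5   6   6  10   7   7   6  12   9   9  10  11   9   9  41  42   4   6   5  11   9  11  11   7   6   0   1   1
   0   1   0  -3   0  -2  -1   0   0   0   0   0  -1  -1  -3  -1  -3  -3   0   0  -1   3   6   7   8   8  10  10   7  11   9  10   8  11   9   8   9   9   6  -2   0  -3
   0   3  -1   0  -2   0  -2  -3   1   0  -2   0   2  -1  -2   0  -3  -1   1  -3   0  -1  -3   0  -3   0  -1   3   8   8   6   9   6   6   8  11  12   8   7  -1  -1   0
  -2  -2   0   0  -1   0   0  -4  -3   0  -1   0  -1   1   2   1   3   0   2   0   0  -2  -2   0   0   0   0  -2  -3  -1  -1  -1   2   0   0   7   9   8  -1   0   0  -1
```

Run:
```python
from h import *
from scipy.optimize import least_squares
T=np.load('top0.npz');S=np.load('side0.npz');P=cloud('top',T['d']);Q=cloud('side',S['d'])
def model(y): return np.clip(57+np.abs(y)*9.5/11,None,66.5)
for lo in (200,203):
  X=P[lo:209,412:428].reshape(-1,3);X=X[(X[:,2]>52)&(X[:,2]<69)]
  def f(p):
    yaw,y0,dz=p;y=-np.sin(yaw)*(X[:,0]-640)+np.cos(yaw)*(X[:,1]-y0);return model(y)+dz-X[:,2]
  s=least_squares(f,[-.13,-30,0],loss='soft_l1');J=np.linalg.inv(s.jac.T@s.jac)
  print('V',np.degrees(s.x[0]),s.x[1:],len(X),2*s.cost/len(X),np.degrees(J[0,0]**.5),J[1,1]**.5)
# base plate edges z=10 in top image via corners
c=np.array([[90,35],[343,65],[322,248],[65,213]])/5.555+[375,170]
W=atz('top',c,10);e=[W[0]-W[1],W[3]-W[2]];q=[W[0]-W[3],W[1]-W[2]]
print(W.round(1),[np.degrees(np.arctan2(-a[0],a[1])).round(2) for a in e],[np.degrees(np.arctan2(a[1],a[0])).round(2) for a in q])
# front face: bottom edge of white in crop
print('front edge', atz('top',np.array([[208,224],[298,234]])/5.555+[375,170],66.5).round(1))
print('V sides', atz('top',np.array([[208,224],[298,234]])/5.555+[375,170],66.5).mean(0).round(1))
# mask-based front edge
yaw=-7.5*np.pi/180;R=np.array([[np.cos(yaw),-np.sin(yaw)],[np.sin(yaw),np.cos(yaw)]])
m=(P[...,2]>60)&(P[...,2]<70);m[:198]=0;m[:,:412]=0;m[:,430:]=0
L=(P[m][:,:2]-[640,-29])@R;ys=L[:,1]
for k in range(-18,20,4):
  q=L[abs(ys-k)<2.0]
  if len(q):print(k,len(q),q[:,0].min().round(1),end=' | ')
# side: rear face
X=Q.reshape(-1,3);m=(X[:,2]>60)&(X[:,2]<68);L=(X[:,:2]-[640,-29])@R;m&=(abs(L[:,0]-20)<60)&(abs(L[:,1])<20)
print('\nside xmax',np.sort(L[m][:,0])[-12:].round(1),'y',L[m][:,1].min(),L[m][:,1].max())
# tap region: bright pixels block
g=T['p'].mean(2)[196:214,408:434].astype(int);print(g)
```

```text
V 85.16009715421546 [-25.52155248   1.84033956] 126 5.806473990779399 1.2582257034890962 5.532723605545484
V -185.21868430500757 [-43.26804385  -0.95873788] 96 1.9606272697895932 3.3432552415719767 0.35677069222750507
[[711.9  16.6  10. ]
 [700.1 -98.   10. ]
 [616.8 -88.1  10. ]
 [630.5  27.4  10. ]] [np.float64(-5.89), np.float64(-6.76)] [np.float64(-7.61), np.float64(-6.74)]
front edge [[623.3 -24.9  66.5]
 [619.8 -62.8  66.5]]
V sides [621.6 -43.8  66.5]
-18 6 -10.5 | -14 2 12.1 | -10 4 -9.4 | -6 16 -14.7 | -2 20 -13.2 | 2 24 -14.2 | 
side xmax [31.3 31.4 31.5 31.6 31.6 31.7 31.8 32.2 32.3 32.6 32.9 33.3] y -19.724315023285744 1.1992747891923203
[[100  99  92 104 115 127 189 218 222 219 208 218 226 228 230 232 234 213
  133  70  56  52  51  64  98 116]
 [104  89  78  86  95 132 228 247 246 237 180 160 168 171 176 178 194 215
  176 116  77  61  64  91 115 122]
 [104  87  76  84  97 147 236 249 249 242 192 193 213 215 213 202 202 221
  227 207 171 118 100 112 120 126]
 [106  88  79  85 100 157 236 249 247 243 196 206 223 226 225 222 226 236
  245 246 234 167 122 119 120 123]
 [101 
[... 820 characters left out ...]
47 247 249
  248 239 171 121 115 122 123 123]
 [ 92  83  93 110 171 237 247 238 240 245 246 246 246 247 247 247 248 249
  248 231 161 124 117 122 124 123]
 [ 95  89  95 103 153 211 229 228 227 236 242 244 245 245 246 247 247 249
  247 217 147 120 121 120 123 119]
 [103  98  94  94 102 119 134 147 146 191 215 225 228 231 234 237 241 245
  245 206 140 121 123 122 122 125]
 [ 98  91  88  86  86  90 100 101 101 106 122 144 155 161 179 190 205 216
  222 177 134 123 123 123 124 126]
 [ 93  80  72  75  80  89  93  89  86  88  88  92 100 107 109 118 123 129
  132 126 122 119 120 121 120 107]
 [ 93  91  85  84  85  82  80  79  73  76  78  80  91  98  95  93  97 103
  107 113 120 119 120 120 120 103]]
```

Run:
```python
from h import *
for n in('top','side'):
    _,_,R,t=K(n);print(n,(-R.T@t).round(0))
a=atz('top',[[413.2,199],[412.0,208],[429.0,199],[427.8,208],[414.5,209.5],[425.5,211.4],[419.7,210.6]],66.5);print(a.round(1))
d=[a[0]-a[1],a[2]-a[3]];print([np.degrees(np.arctan2(v[1],v[0])) for v in d], 'mid axis',(a[:4].mean(0)).round(1))
e=a[4]-a[5];print(np.degrees(np.arctan2(-e[0],e[1])))
```

```text
top [571. 162. 939.]
side [1257.   37.  629.]
[[650.1 -26.6  66.5]
 [628.8 -23.8  66.5]
 [650.8 -63.8  66.5]
 [629.5 -60.9  66.5]
 [625.4 -29.7  66.5]
 [621.4 -55.5  66.5]
 [623.  -41.9  66.5]]
[np.float64(-7.4991640771144406), np.float64(-7.691134656763893)] mid axis [639.8 -43.8  66.5]
-8.832693868415546
```

```bash
cat >> h.py <<'E'
from scipy.spatial.transform import Rotation as Ro
def go(*targets):
    o=get_obs();R=Ro.from_rotvec(o['tool_rot'])
    print('t %.2f'%o['time_s'],'pos',np.round(o['ee_pos'],1),'F',np.round(o['wrist_force'],1),'w %.1f'%o['grip_width'],'g %.1f'%o['grip_force'],'toolx yaw',np.degrees(np.arctan2(R.as_matrix()[1,0],R.as_matrix()[0,0])).round(2))
    for x,y,z,a in targets:
        G=Ro.from_euler('z',a,degrees=True)*Ro.from_euler('x',180,degrees=True)
        print('slide',(R.inv().apply(np.array([x,y,z])-o['ee_pos'])/10).round(2),'rot',np.degrees((R.inv()*G).as_rotvec()).round(1))
def case(x,y,yaw=-10.2,c=(562.5,254)):
    a=np.radians(yaw);return np.array(c)+[np.cos(a)*x-np.sin(a)*y,np.sin(a)*x+np.cos(a)*y]
E
python3 -c "
from h import *
print(case(0,-61));go((551.5,194.5,140,-10.2))"
```

```text
[551.69783084 193.96406791]
t 0.10 pos [ 194.5 -593.5  230.6] F [ 0.2 -1.   0.8] w 85.6 g 0.0 toolx yaw 18.15
slide [ 58.47 -63.75   9.14] rot [-0.1  0.  28.3]
```

Emit:
{"api": "step_arm", "payload": {"increments": [{"slide": [58.5, -63.7, 0], "delta_rot": [0, 0, 28.3], "hand": 0}, {"slide": [58.5, -63.7, 0], "delta_rot": [0, 0, 28.3], "hand": 0}, {"slide": [58.5, -63.7, 0], "delta_rot": [0, 0, 28.3], "hand": 0}, {"slide": [58.5, -63.7, 0], "delta_rot": [0, 0, 28.3], "hand": 0}, {"slide": [58.5, -63.7, 0], "delta_rot": [0, 0, 28.3], "hand": 0}, {"slide": [58.5, -63.7, 0], "delta_rot": [0, 0, 28.3], "hand": 0}, {"slide": [58.5, -63.7, 0], "delta_rot": [0, 0, 28.3], "hand": 0}, {"slide": [58.5, -63.7, 0], "delta_rot": [0, 0, 28.3], "hand": 0}, {"slide": [58.5, -63.7, 0], "delta_rot": [0, 0, 28.3], "hand": 0}, {"slide": [58.5, -63.7, 0], "delta_rot": [0, 0, 28.3], "hand": 0}, {"slide": [58.5, -63.7, 0], "delta_rot": [0, 0, 28.3], "hand": 0}, {"slide": [58.5, -63.7, 0], "delta_rot": [0, 0, 28.3], "hand": 0}]}}

```text
time_s: 1.3
ee_pos: [442.3, -47.2, 231.3]
tool_rot: [3.129, -0.278, 0.0]
wrist_force: [1.4, -0.8, 0.7]
grip_width: 42.8
grip_force: 0.0
```

```bash
python3 -c "
from h import *
print(get_obs()['joint_pos']);go((551.5,194.5,130,-10.2))"
```

```text
[ 0.23385121  0.16087604 -0.28096773  1.96961393  0.05243437  1.01784147
 -1.81949936]
t 1.30 pos [442.3 -47.2 231.3] F [ 1.4 -0.8  0.7] w 42.8 g 0.0 toolx yaw -10.17
slide [  6.48 -25.72  10.13] rot [ 0. -0.  0.]
```

Emit:
{"api": "step_arm", "payload": {"increments": [{"slide": [6.5, -25.7, 10.1], "hand": 0}, {"slide": [6.5, -25.7, 10.1], "hand": 0}, {"slide": [6.5, -25.7, 10.1], "hand": 0}, {"slide": [6.5, -25.7, 10.1], "hand": 0}, {"slide": [6.5, -25.7, 10.1], "hand": 0}, {"slide": [6.5, -25.7, 10.1], "hand": 0}, {"slide": [6.5, -25.7, 10.1], "hand": 0}, {"slide": [6.5, -25.7, 10.1], "hand": 0}]}}

```text
validation failed for argument at $.in...
```

```bash
python3 -c "
from h import *
print(get_obs()['joint_pos'].round(2) if hasattr(get_obs()['joint_pos'],'round') else get_obs()['joint_pos']);go((551.5,194.5,54,-10.2))"
```

```text
[ 0.23  0.16 -0.28  1.97  0.05  1.02 -1.82]
t 1.30 pos [442.3 -47.2 231.3] F [ 1.4 -0.8  0.7] w 42.8 g 0.0 toolx yaw -10.17
slide [  6.48 -25.72  17.73] rot [ 0. -0.  0.]
```

Emit:
{"api": "step_arm", "payload": {"increments": [{"slide": [6.5, -25.7, 10.1], "delta_rot": [0, 0, 0], "hand": 0}, {"slide": [6.5, -25.7, 10.1], "delta_rot": [0, 0, 0], "hand": 0}, {"slide": [6.5, -25.7, 10.1], "delta_rot": [0, 0, 0], "hand": 0}, {"slide": [6.5, -25.7, 10.1], "delta_rot": [0, 0, 0], "hand": 0}, {"slide": [6.5, -25.7, 10.1], "delta_rot": [0, 0, 0], "hand": 0}, {"slide": [6.5, -25.7, 10.1], "delta_rot": [0, 0, 0], "hand": 0}, {"slide": [6.5, -25.7, 10.1], "delta_rot": [0, 0, 0], "hand": 0}, {"slide": [6.5, -25.7, 10.1], "delta_rot": [0, 0, 0], "hand": 0}]}}

```text
time_s: 2.1
ee_pos: [550.7, 192.6, 129.4]
tool_rot: [3.129, -0.276, -0.003]
wrist_force: [-0.8, -0.7, 0.3]
grip_width: 42.6
grip_force: 0.0
```

Run:
```python
from h import *
print(np.round(get_obs()['joint_pos'],2));go((551.5,194.5,54,-10.2))
p,d=cams.capture('side');s=cv2.resize(p[60:240,240:440],(800,600)[:1]+(720,))[:600]
cv2.imwrite('pics/s1.png',cv2.resize(p[80:230,240:440],(800,600))[:,:,::-1])
```

```text
[-0.19  0.5  -0.33  1.77  0.2   0.91 -2.36]
t 2.10 pos [550.7 192.6 129.4] F [-0.8 -0.7  0.3] w 42.6 g 0.0 toolx yaw -10.07
slide [ 0.06 -0.2   7.54] rot [0.1 0.1 0.1]
```

View pics/s1.png

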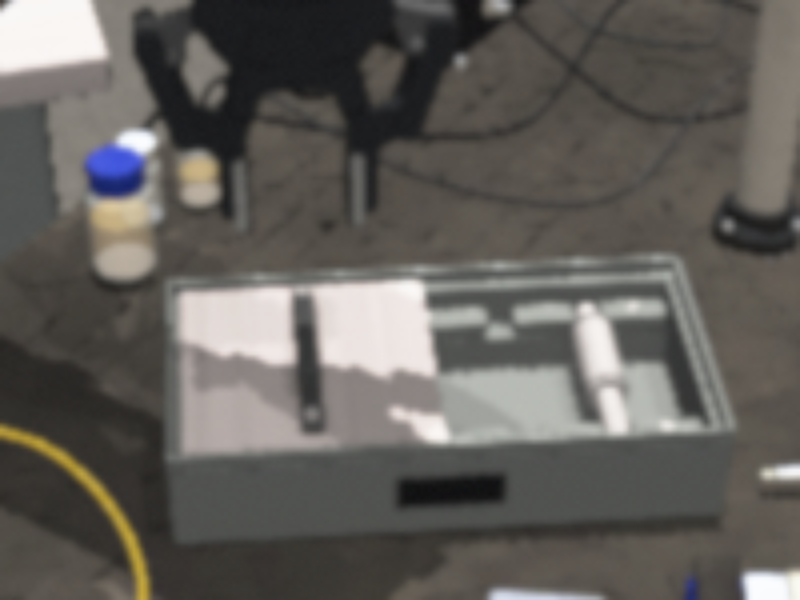

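The side view shows the two fingers straddling the rib, with the rib at crop column 308 and the fingers at 237 and 362. I'll descend and grip.

Emit:
{"api": "step_arm", "payload": {"increments": [{"slide": [0.1, -0.2, 4], "delta_rot": [0, 0, 0], "hand": 0}, {"slide": [0.1, -0.2, 6.5], "delta_rot": [0, 0, 0], "hand": 0}, {"slide": [0.1, -0.2, 7.5], "delta_rot": [0, 0, 0], "hand": 0}, {"slide": [0.1, -0.2, 7.5], "delta_rot": [0, 0, 0], "hand": 0}, {"slide": [0.1, -0.2, 7.5], "delta_rot": [0, 0, 0], "hand": -0.6}, {"slide": [0.1, -0.2, 7.5], "delta_rot": [0, 0, 0], "hand": -0.9}, {"slide": [0.1, -0.2, 7.5], "delta_rot": [0, 0, 0], "hand": -0.9}, {"slide": [0.1, -0.2, 7.5], "delta_rot": [0, 0, 0], "hand": -0.9}, {"slide": [0.1, -0.2, 7.5], "delta_rot": [0, 0, 0], "hand": -0.9}, {"slide": [0.1, -0.2, 7.5], "delta_rot": [0, 0, 0], "hand": -0.9}], "grip_force": 25}}

```text
time_s: 3.15
ee_pos: [553.7, 194.4, 56.9]
tool_rot: [-3.128, 0.278, -0.004]
wrist_force: [-0.8, -1.4, 7.4]
grip_width: 10.6
grip_force: 28.2
```

```bash
python3 -c "
from h import *
go((*case(0,65),54,-10.2))"
```

```text
t 3.15 pos [553.7 194.4  56.9] F [-0.8 -1.4  7.4] w 10.6 g 28.2 toolx yaw -10.17
slide [ -0.18 -12.52   0.3 ] rot [-0.1 -0.1  0. ]
```

Emit:
{"api": "step_arm", "payload": {"increments": [{"slide": [0, -0.8, -0.2], "delta_rot": [0, 0, 0], "hand": -0.9}, {"slide": [0, -2, -0.2], "delta_rot": [0, 0, 0], "hand": -0.9}, {"slide": [0, -3.5, -0.2], "delta_rot": [0, 0, 0], "hand": -0.9}, {"slide": [0, -5, -0.2], "delta_rot": [0, 0, 0], "hand": -0.9}, {"slide": [0, -6.5, -0.2], "delta_rot": [0, 0, 0], "hand": -0.9}, {"slide": [0, -8, -0.2], "delta_rot": [0, 0, 0], "hand": -0.9}, {"slide": [0, -9.5, -0.2], "delta_rot": [0, 0, 0], "hand": -0.9}, {"slide": [0, -10.8, -0.2], "delta_rot": [0, 0, 0], "hand": -0.9}, {"slide": [0, -11.8, -0.2], "delta_rot": [0, 0, 0], "hand": -0.9}, {"slide": [0, -12.4, -0.2], "delta_rot": [0, 0, 0], "hand": -0.9}, {"slide": [0, -12.4, -0.2], "delta_rot": [0, 0, 0], "hand": -0.9}, {"slide": [0, -12.4, -0.2], "delta_rot": [0, 0, 0], "hand": -0.9}]}}

```text
time_s: 4.35
ee_pos: [574.7, 316.7, 57.5]
tool_rot: [-3.128, 0.278, -0.001]
wrist_force: [2.4, 2.0, -1.8]
grip_width: 10.2
grip_force: 26.9
```

```bash
python3 -c "
from h import *
print(np.round(get_obs()['joint_pos'],2))
go((*case(0,65),54,-10.2))"
```

```text
[-0.39  0.68 -0.29  1.64  0.24  0.86 -2.54]
t 4.35 pos [574.7 316.7  57.5] F [ 2.4  2.  -1.8] w 10.2 g 26.9 toolx yaw -10.16
slide [-0.09 -0.12  0.35] rot [-0.1 -0.   0. ]
```

Emit:
{"api": "step_arm", "payload": {"increments": [{"slide": [0, 0, 0.2], "delta_rot": [0, 0, 0], "hand": -0.9}, {"slide": [0, -0.15, 0.2], "delta_rot": [0, 0, 0], "hand": -0.9}, {"slide": [0, -0.3, 0.2], "delta_rot": [0, 0, 0], "hand": -0.9}, {"slide": [0, -0.3, 0.2], "delta_rot": [0, 0, 0], "hand": -0.9}]}}

```text
time_s: 4.75
ee_pos: [574.7, 316.6, 56.9]
tool_rot: [3.126, -0.28, -0.001]
wrist_force: [-5.0, -10.3, 17.9]
grip_width: 10.1
grip_force: 29.4
```

```bash
python3 -c "
from h import *
go((*case(0,65),54,-10.2))"
```

```text
t 4.75 pos [574.7 316.6  56.9] F [ -5.  -10.3  17.9] w 10.1 g 29.4 toolx yaw -10.25
slide [-0.1  -0.12  0.29] rot [ 0.2  0.  -0. ]
```

The cover is against its stop. I'll release it, rise and look.

Emit:
{"api": "step_arm", "payload": {"increments": [{"slide": [0, 0.1, -0.1], "delta_rot": [0, 0, 0], "hand": -0.2}, {"slide": [0, 0.1, -0.1], "delta_rot": [0, 0, 0], "hand": -0.2}, {"slide": [0, 0.1, -0.1], "delta_rot": [0, 0, 0], "hand": -0.2}, {"slide": [0, 0.1, -2], "delta_rot": [0, 0, 0], "hand": -0.2}, {"slide": [0, 0.1, -6], "delta_rot": [0, 0, 0], "hand": -0.2}, {"slide": [-7, 4, -12], "delta_rot": [0, 0, 0], "hand": 0}, {"slide": [-15, 4, -12], "delta_rot": [0, 0, 0], "hand": 0}, {"slide": [-15, 4, -12], "delta_rot": [0, 0, 0], "hand": 0}, {"slide": [-15, 4, -12], "delta_rot": [0, 0, 0], "hand": 0}]}}

```text
time_s: 5.65
ee_pos: [415.9, 307.0, 176.4]
tool_rot: [-3.129, 0.272, 0.001]
wrist_force: [0.8, 0.0, 0.7]
grip_width: 42.5
grip_force: 0.0
```

Run:
```python
from h import *
go((*case(0,-59),150,-10.2))
o=np.zeros((600,800,3),np.uint8)
p,d=cams.capture('top');np.savez('top1.npz',p=p,d=d);o[:300,:]=cv2.resize(p[190:265,200:400],(800,300),interpolation=2)
p,d=cams.capture('side');np.savez('side1.npz',p=p,d=d);o[300:]=cv2.resize(p[135:210,260:460],(800,300),interpolation=2)
cv2.imwrite('pics/c1.png',o[:,:,::-1])
```

```text
t 5.65 pos [415.9 307.  176.4] F [0.8 0.  0.7] w 42.5 g 0.0 toolx yaw -9.94
slide [15.33  8.59  2.62] rot [-0.   0.   0.3]
```

View pics/c1.png

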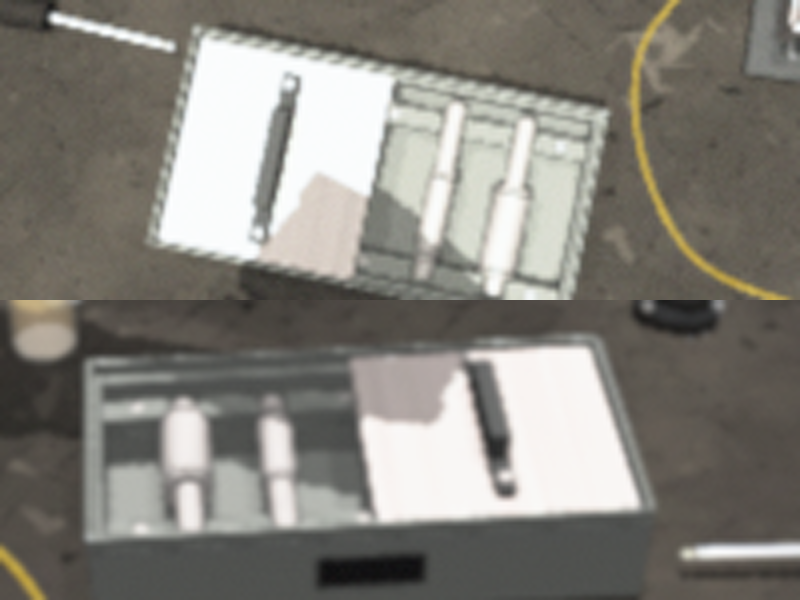

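Both pockets are now open and the cover sits at the +y end. In the top crop the thick mandrel is the right-hand one, with its barrel from (513,188) to (497,268), so it lies in the y=-81 pocket. The thin one is next to it at y=-37.

Run:
```python
from h import *
T=np.load('top1.npz');P=cloud('top',T['d']);Q=cloud('side',np.load('side1.npz')['d'])
a=atz('top',[[200+513/4-.4,190+187/4-.4],[200+496/4-.4,190+268/4-.4]],33);print(a.round(1),a.mean(0))
for nm,C in(('top',P),('side',Q)):
    X=C.reshape(-1,3);al=np.radians(-10.2);c=np.array([562.3,253]);d=X[:,:2]-c
    L=np.c_[np.cos(al)*d[:,0]+np.sin(al)*d[:,1],-np.sin(al)*d[:,0]+np.cos(al)*d[:,1]]
    for y0 in(-81,):
        m=(abs(L[:,1]-y0)<16)&(abs(L[:,0])<60)
        for x0 in range(-56,58,4):
            s=m&(abs(L[:,0]-x0)<2);q=X[s,2];t=s&(X[:,2]>q.max()-8) if s.any() else s
            if s.any():print(nm,x0,s.sum(),'zmax %.0f'%np.sort(q)[-2:][0],'y %.1f'%L[s&(X[:,2]>28),1].mean() if (s&(X[:,2]>28)).any() else '', 'n',(s&(X[:,2]>28)).sum(),end=' | ')
        print()
```

```text
[[557.8 173.6  33. ]
 [508.5 183.   33. ]] [533.17331627 178.31885912  33.        ]
top -56 19 zmax 34 y -81.7 n 18 | top -52 23 zmax 36 y -81.8 n 21 | top -48 24 zmax 37 y -80.5 n 20 | top -44 19 zmax 42 y -77.9 n 14 | top -40 22 zmax 42 y -78.2 n 18 | top -36 22 zmax 42 y -78.3 n 16 | top -32 21 zmax 43 y -77.3 n 16 | top -28 20 zmax 41 y -78.5 n 16 | top -24 25 zmax 44 y -78.0 n 18 | top -20 17 zmax 42 y -77.1 n 14 | top -16 22 zmax 42 y -78.5 n 17 | top -12 22 zmax 42 y -77.6 n 17 | top -8 20 zmax 41 y -77.4 n 15 | top -4 21 zmax 42 y -79.5 n 17 | top 0 20 zmax 41 y -76.6 n 16 | top 4 22 zmax 42 y -78.9 n 17 | top 8 19 zmax 43 y -78.5 n 12 | top 12 23 zmax 36 y -79.4 n 9 | top 16 19 zmax 35 y -77.1 n 8 | top 20 21 zmax 37 y -78.4 n 7 | top 24 1038 zmax 939 y -88.3 n 1025 | top 28 20 zmax 34 y -77.8 n 8 | top 32 20 zmax 36 y -80.0 n 13 | top 36 23 zmax 37 y -81.9 n 21 | top 40 21 zmax 36 y -81.0 n 21 | top 44 18 zmax 37 y -79.2 n 15 | top 48 22 zmax 34 y -78.5 n 8 | top 52 17 zmax 31 y -78.4 n 4 | top 56 28 zmax 45 y -79.4 n 6 | 
side -56 23 zmax 48 y -81.9 n 23 | side -52 15 zmax 38 y -82.6 n 15 | side -48 18 zmax 37 y -81.3 n 13 | side -44 44 zmax 43 y -81.9 n 18 | side -40 21 zmax 43 y -79.9 n 17 | side -36 24 zmax 44 y -78.7 n 17 | side -32 16 zmax 42 y -80.4 n 12 | side -28 25 zmax 45 y -79.8 n 19 | side -24 18 zmax 44 y -80.3 n 16 | side -20 18 zmax 44 y -79.2 n 14 | side -16 17 zmax 43 y -79.8 n 13 | side -12 27 zmax 45 y -80.5 n 18 | side -8 25 zmax 44 y -78.0 n 16 | side -4 29 zmax 43 y -82.7 n 15 | side 0 29 zmax 44 y -79.5 n 19 | side 4 19 zmax 44 y -79.6 n 11 | side 8 51 zmax 44 y -81.0 n 45 | side 12 30 zmax 44 y -78.4 n 29 | side 16 7 zmax 37 y -79.2 n 7 | side 20 13 zmax 39 y -80.4 n 13 | side 24 7 zmax 38 y -79.3 n 7 | side 28 8 zmax 37 y -79.8 n 8 | side 32 8 zmax 37 y -79.6 n 8 | side 36 19 zmax 38 y -83.1 n 19 | side 40 19 zmax 38 y -81.5 n 19 | side 44 3 zmax 38 y -81.2 n 3 |
```

```bash
python3 -c "
from h import *
q=case(-17,-80.3,c=(562.3,252.8));print(q)
go((*q,130,-10.2),(*q,15,-10.2))"
```

```text
[531.34877002 176.77953327]
t 5.75 pos [417.2 307.3 176.4] F [ 0.3  0.7 -1. ] w 42.7 g 0.0 toolx yaw -9.91
slide [13.49 10.89  4.63] rot [-0.  -0.   0.3]
slide [13.49 10.9  16.13] rot [-0.  -0.   0.3]
```

Emit:
{"api": "step_arm", "payload": {"increments": [{"slide": [13.5, 10.9, 4.6], "delta_rot": [0, 0, 0.3], "hand": -0.2}, {"slide": [13.5, 10.9, 4.6], "delta_rot": [0, 0, 0.3], "hand": -0.2}, {"slide": [13.5, 10.9, 4.6], "delta_rot": [0, 0, 0.3], "hand": -0.2}, {"slide": [13.5, 10.9, 4.6], "delta_rot": [0, 0, 0.3], "hand": -0.2}, {"slide": [13.5, 10.9, 4.6], "delta_rot": [0, 0, 0.3], "hand": -0.2}, {"slide": [13.5, 10.9, 4.6], "delta_rot": [0, 0, 0.3], "hand": -0.2}, {"slide": [13.5, 10.9, 4.6], "delta_rot": [0, 0, 0.3], "hand": -0.2}, {"slide": [13.5, 10.9, 4.6], "delta_rot": [0, 0, 0.3], "hand": -0.2}]}}

```text
time_s: 6.55
ee_pos: [533.5, 176.6, 129.6]
tool_rot: [-3.128, 0.283, -0.0]
wrist_force: [-0.1, -0.1, -0.0]
grip_width: 33.9
grip_force: 0.0
```

```bash
python3 -c "
from h import *
q=(531.3,176.8);go((*q,75,-10.2),(*q,15,-10.2))
print(np.round(get_obs()['joint_pos'],2))"
```

```text
t 6.55 pos [533.5 176.6 129.6] F [-0.1 -0.1 -0. ] w 33.9 g 0.0 toolx yaw -10.32
slide [-0.22  0.03  5.46] rot [-0.  -0.  -0.1]
slide [-0.22  0.03 11.46] rot [-0.  -0.  -0.1]
[-0.19  0.46 -0.31  1.83  0.18  0.88 -2.33]
```

Emit:
{"api": "step_arm", "payload": {"increments": [{"slide": [-0.2, 0, 4], "delta_rot": [0, 0, 0], "hand": -0.2}, {"slide": [-0.2, 0, 7], "delta_rot": [0, 0, 0], "hand": -0.2}, {"slide": [-0.2, 0, 9], "delta_rot": [0, 0, 0], "hand": -0.2}, {"slide": [-0.2, 0, 9], "delta_rot": [0, 0, 0], "hand": -0.2}]}}

```text
time_s: 6.95
ee_pos: [529.9, 175.8, 37.2]
tool_rot: [3.127, -0.283, -0.006]
wrist_force: [-0.0, -0.5, 0.2]
grip_width: 34.2
grip_force: 0.0
```

Run:
```python
from h import *
q=(531.3,176.8);go((*q,15,-10.2))
o=np.zeros((600,800,3),np.uint8)
p,d=cams.capture('side');cv2.imwrite('pics/s2.png',cv2.resize(p[120:210,260:380],(800,600),interpolation=2)[:,:,::-1])
```

```text
t 6.95 pos [529.9 175.8  37.2] F [-0.  -0.5  0.2] w 34.2 g 0.0 toolx yaw -10.34
slide [ 0.13 -0.13  2.22] rot [ 0.1  0.2 -0.1]
```

View pics/s2.png

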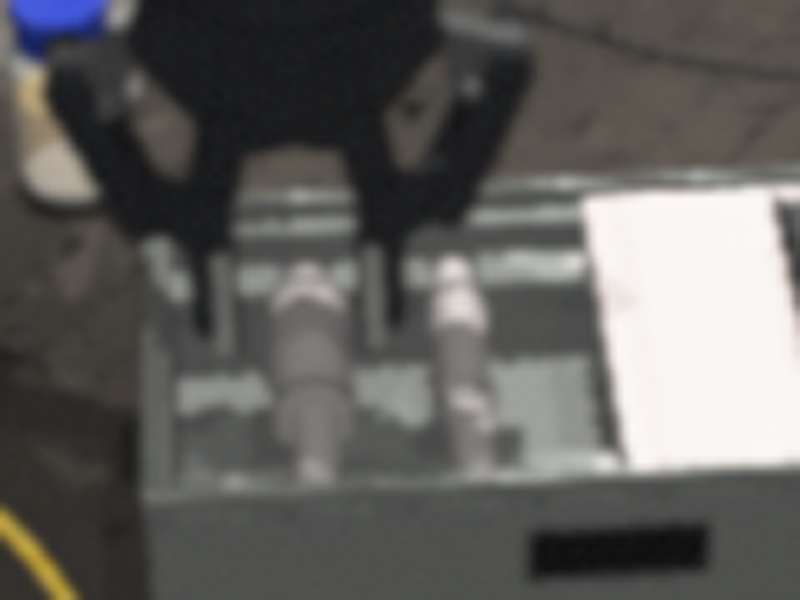

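The crop shows the fingers at columns 222 and 375 on either side of the thick barrel at 270–350, clear of the thin one. I'll lower and grip.

Emit:
{"api": "step_arm", "payload": {"increments": [{"slide": [0.1, -0.15, 1], "delta_rot": [0, 0, 0], "hand": -0.2}, {"slide": [0.1, -0.15, 2], "delta_rot": [0, 0, 0], "hand": -0.2}, {"slide": [0.1, -0.15, 2], "delta_rot": [0, 0, 0], "hand": -0.2}, {"slide": [0.1, -0.15, 2], "delta_rot": [0, 0, 0], "hand": -0.5}, {"slide": [0.1, -0.15, 2], "delta_rot": [0, 0, 0], "hand": -0.7}, {"slide": [0.1, -0.15, 2], "delta_rot": [0, 0, 0], "hand": -0.7}, {"slide": [0.1, -0.15, 2], "delta_rot": [0, 0, 0], "hand": -0.7}, {"slide": [0.1, -0.15, 2], "delta_rot": [0, 0, 0], "hand": -0.7}], "grip_force": 50}}

```text
time_s: 7.8
ee_pos: [533.5, 177.1, 19.6]
tool_rot: [-3.128, 0.286, -0.001]
wrist_force: [0.5, 1.6, -0.4]
grip_width: 22.4
grip_force: 49.1
```

Emit:
{"api": "step_arm", "payload": {"increments": [{"slide": [-0.1, 0, 0], "delta_rot": [0, 0, 0], "hand": -0.3}, {"slide": [-0.1, 0, 0.2], "delta_rot": [0, 0, 0], "hand": -0.3}, {"slide": [-0.1, 0, 0.5], "delta_rot": [0, 0, 0], "hand": -0.3}, {"slide": [-0.1, 0, 0.5], "delta_rot": [0, 0, 0], "hand": -0.3}, {"slide": [-0.1, 0, 0.5], "delta_rot": [0, 0, 0], "hand": -0.3}]}}

```text
time_s: 8.3
ee_pos: [532.2, 176.8, 14.1]
tool_rot: [3.128, -0.286, -0.001]
wrist_force: [0.0, -0.2, 0.2]
grip_width: 29.7
grip_force: 0.0
```

Emit:
{"api": "step_arm", "payload": {"increments": [{"slide": [0, 0, 0], "delta_rot": [0, 0, 0], "hand": -0.7}, {"slide": [0, 0, 0], "delta_rot": [0, 0, 0], "hand": -0.7}, {"slide": [0, 0, 0], "delta_rot": [0, 0, 0], "hand": -0.7}, {"slide": [0, 0, 0], "delta_rot": [0, 0, 0], "hand": -0.7}, {"slide": [0, 0, -1], "delta_rot": [0, 0, 0], "hand": -0.7}, {"slide": [0, 0, -2.5], "delta_rot": [0, 0, 0], "hand": -0.7}, {"slide": [0, 0, -5], "delta_rot": [0, 0, 0], "hand": -0.7}, {"slide": [0, 0, -8], "delta_rot": [0, 0, 0], "hand": -0.7}, {"slide": [0, 0, -11], "delta_rot": [0, 0, 0], "hand": -0.7}, {"slide": [0, 0, -11], "delta_rot": [0, 0, 0], "hand": -0.7}, {"slide": [0, 0, -11], "delta_rot": [0, 0, 0], "hand": -0.7}], "grip_force": 60}}

```text
time_s: 9.4
ee_pos: [532.5, 176.6, 125.1]
tool_rot: [3.128, -0.287, 0.002]
wrist_force: [-1.0, -0.1, -2.2]
grip_width: 22.1
grip_force: 59.3
```

Run:
```python
from h import *
a=np.radians(-7.5);f=np.array([623,-41.6]);
for d in(-70,-27-31,-27):print(d,(f+d*np.array([np.cos(a),np.sin(a)])).round(1))
go()
p,d=cams.capture('side');np.savez('side2.npz',p=p,d=d);cv2.imwrite('pics/s3.png',cv2.resize(p[90:195,250:390],(800,600),interpolation=2)[:,:,::-1])
```

```text
-70 [553.6 -32.5]
-58 [565.5 -34. ]
-27 [596.2 -38.1]
t 9.40 pos [532.5 176.6 125.1] F [-1.  -0.1 -2.2] w 22.1 g 59.3 toolx yaw -10.48
```

View pics/s3.png

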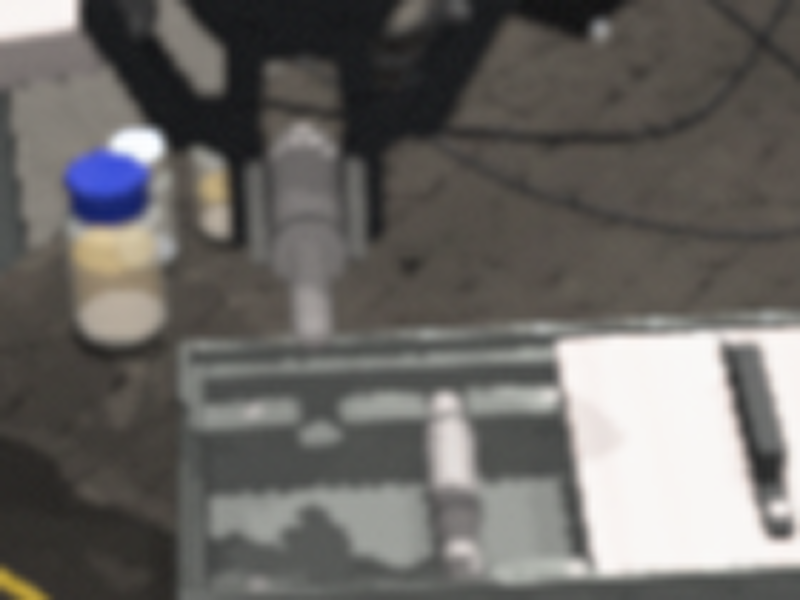

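The mandrel is held level between the pads and the thin one is still in its pocket. I'll measure the mandrel relative to the TCP.

```bash
cat > meas.py <<'E'
from h import *
def meas(pr=True):
    o=get_obs();M=Ro.from_rotvec(o['tool_rot']).as_matrix();tx=np.array([M[0,0],M[1,0]])/np.hypot(M[0,0],M[1,0]);ty=np.array([-tx[1],tx[0]])
    for n in('top','side'):
        p,d=cams.capture(n);X=cloud(n,d).reshape(-1,3);r=X-np.array(o['ee_pos'])
        L=np.c_[r[:,:2]@tx,r[:,:2]@ty,r[:,2]]
        m=(abs(L[:,1])<7)&(L[:,2]>-5)&(L[:,2]<32)&(L[:,0]>12)&(L[:,0]<90)
        q=L[m];out=[]
        for x in range(14,86,4):
            s=q[abs(q[:,0]-x)<2]
            if len(s):out.append('%d:%d y%.1f z%.1f/%.1f'%(x,len(s),s[:,1].mean(),np.median(s[:,2]),s[:,2].max()))
        print(n,' '.join(out))
E
python3 -c "
from meas import *
meas()"
```

```text
top 
side 14:11 y-0.4 z27.8/29.3 18:6 y-0.4 z28.9/29.4 22:16 y0.0 z27.8/30.3 26:37 y1.0 z23.5/29.2 30:10 y-0.9 z21.3/26.5 34:9 y-0.4 z21.5/22.8 38:10 y0.1 z21.5/22.2 42:8 y-1.5 z22.4/23.0 46:9 y-1.4 z21.9/24.4 50:10 y-0.9 z21.5/22.9 54:8 y-1.7 z22.0/22.9 58:12 y-0.9 z21.7/23.9 62:10 y-1.2 z20.9/23.6 66:13 y-0.7 z20.8/23.8 70:22 y-1.2 z18.0/23.2
```

```bash
python3 -c "
from h import *
go((560,-33,125,-7.2))"
```

```text
t 9.55 pos [531.5 176.4 123.3] F [-0.5 -0.5 -1.2] w 22.0 g 59.3 toolx yaw -10.46
slide [ 6.61 20.07 -0.16] rot [ 0.1  0.1 -3.3]
```

Emit:
{"api": "step_arm", "payload": {"increments": [{"slide": [1.5, 4, 0], "delta_rot": [0, 0, -1], "hand": -0.7}, {"slide": [3, 8, 0], "delta_rot": [0, 0, -2], "hand": -0.7}, {"slide": [4.5, 12, 0], "delta_rot": [0, 0, -3.2], "hand": -0.7}, {"slide": [5.5, 16, 0], "delta_rot": [0, 0, -3.2], "hand": -0.7}, {"slide": [6.2, 19, 0], "delta_rot": [0, 0, -3.2], "hand": -0.7}, {"slide": [6.6, 20.1, 0], "delta_rot": [0, 0, -3.2], "hand": -0.7}, {"slide": [6.6, 20.1, 0], "delta_rot": [0, 0, -3.2], "hand": -0.7}, {"slide": [6.6, 20.1, 0], "delta_rot": [0, 0, -3.2], "hand": -0.7}, {"slide": [6.6, 20.1, 0], "delta_rot": [0, 0, -3.2], "hand": -0.7}]}}

```text
time_s: 10.45
ee_pos: [560.6, -30.3, 124.1]
tool_rot: [-3.135, 0.194, 0.001]
wrist_force: [0.1, -0.8, -0.5]
grip_width: 22.1
grip_force: 59.3
```

Run:
```python
from meas import *
go((560,-33,125,-7.2));meas()
o=np.zeros((600,800,3),np.uint8)
p,d=cams.capture('top');np.savez('top3.npz',p=p,d=d);o[:,:400]=cv2.resize(p[170:245,385:435],(400,600),interpolation=2)
p,d=cams.capture('side');np.savez('side3.npz',p=p,d=d);o[:,400:]=cv2.resize(p[150:285,160:250],(400,600),interpolation=2)
cv2.imwrite('pics/c2.png',o[:,:,::-1])
```

```text
t 10.45 pos [560.6 -30.3 124.1] F [ 0.1 -0.8 -0.5] w 22.1 g 59.3 toolx yaw -7.09
slide [-0.03  0.27 -0.09] rot [-0.1  0.   0.1]
top 26:2 y5.2 z16.4/18.0 30:7 y4.6 z18.9/21.9 34:9 y3.0 z20.0/22.5 38:11 y1.3 z18.5/21.7 42:11 y1.1 z18.5/21.2 46:10 y1.0 z19.7/22.3 50:12 y2.1 z18.9/23.4 54:10 y2.0 z20.7/21.8 58:12 y1.2 z19.8/21.3 62:9 y1.5 z18.7/23.0 66:9 y0.9 z18.9/22.9 70:4 y1.9 z17.3/18.3
side 14:11 y1.0 z28.7/30.6 18:12 y-0.3 z29.4/30.7 22:18 y0.4 z29.3/31.0 26:44 y1.5 z24.6/30.6 30:12 y-0.6 z22.8/26.2 34:13 y0.7 z22.4/24.2 38:12 y0.5 z22.7/24.3 42:11 y-0.0 z22.6/24.7 46:10 y0.8 z22.3/24.9 50:13 y0.8 z22.7/23.9 54:10 y-0.5 z22.2/25.5 58:13 y1.1 z23.2/25.3 62:17 y0.5 z22.2/24.9 66:17 y-0.5 z21.1/24.3 70:22 y-0.2 z20.0/23.3 74:3 y-1.1 z18.8/20.2
```

View pics/c2.png

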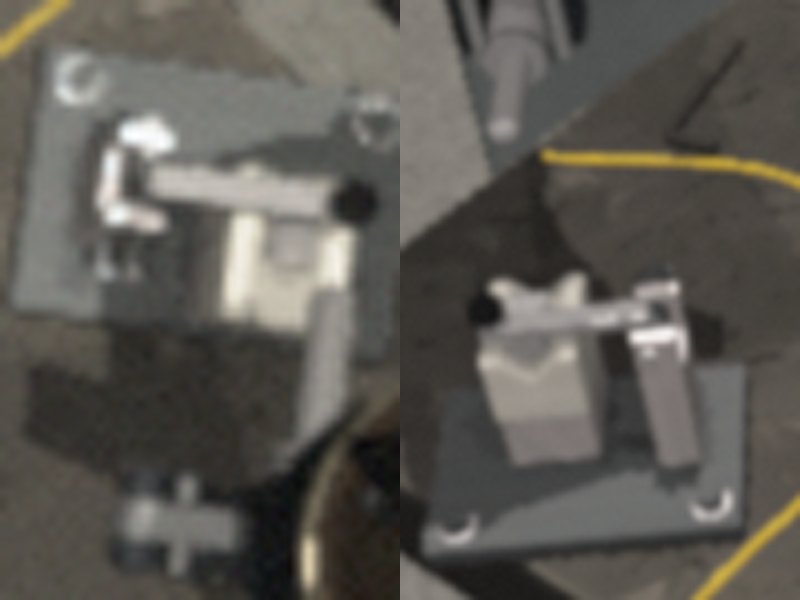

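Run:
```python
from h import *
px=lambda x,y:[160+(x-400)/4.444-.4,150+y/4.444-.4]
a=atz('side',[px(525,377)],57);b=atz('side',[px(478,362),px(577,355)],66.5);print(a.round(1),b.round(1),b.mean(0).round(1))
for P in(a[0],b.mean(0)):print('axis y0 at x=639.8:',P[1]+(P[0]-639.8)*.1317)
print('side nose/shank', atz('side',[px(503,130)],124+16.5).round(1), 'top nose',atz('top',[[385+335/8-.4,170+288/8-.4]],140.5).round(1))
go((560,-34.6,125,-7.5))
```

```text
[[664.7 -51.7  57. ]] [[662.3 -67.   66.5]
 [668.  -30.9  66.5]] [665.1 -48.9  66.5]
axis y0 at x=639.8: -48.43194154446869
axis y0 at x=639.8: -45.58279869529331
side nose/shank [[623.7 -41.3 140.5]] top nose [[629.6 -39.2 140.5]]
t 10.65 pos [560.7 -31.4 124.3] F [-0.5  0.2 -0.1] w 22.0 g 59.3 toolx yaw -7.15
slide [-0.03  0.32 -0.07] rot [-0.   0.   0.4]
```

The V-block and the shank line up to within about 3 mm, and the nose is about 8 mm behind the face and short of the toe's lip. I'll correct y and lower it.

Emit:
{"api": "step_arm", "payload": {"increments": [{"slide": [-0.1, 0.33, 0], "delta_rot": [0, 0, 0.3], "hand": -0.7}, {"slide": [-0.1, 0.33, 0], "delta_rot": [0, 0, 0.3], "hand": -0.7}, {"slide": [-0.1, 0.33, 2], "delta_rot": [0, 0, 0.3], "hand": -0.7}, {"slide": [-0.1, 0.33, 4], "delta_rot": [0, 0, 0.3], "hand": -0.7}, {"slide": [-0.1, 0.33, 5.5], "delta_rot": [0, 0, 0.3], "hand": -0.7}, {"slide": [-0.1, 0.33, 6.5], "delta_rot": [0, 0, 0.3], "hand": -0.7}, {"slide": [-0.1, 0.33, 6.5], "delta_rot": [0, 0, 0.3], "hand": -0.7}, {"slide": [-0.1, 0.33, 6.5], "delta_rot": [0, 0, 0.3], "hand": -0.7}]}}

```text
time_s: 11.45
ee_pos: [559.6, -35.7, 59.7]
tool_rot: [-3.135, 0.207, -0.0]
wrist_force: [0.8, 0.8, -0.5]
grip_width: 22.3
grip_force: 59.3
```

Run:
```python
from meas import *
go((560,-34.7,49,-7.5))
o=np.zeros((600,800,3),np.uint8)
p,d=cams.capture('top');o[:,:400]=cv2.resize(p[170:245,385:435],(400,600),interpolation=2)
p,d=cams.capture('side');o[:,400:]=cv2.resize(p[180:264,165:221],(400,600),interpolation=2)
cv2.imwrite('pics/c3.png',o[:,:,::-1])
```

```text
t 11.45 pos [559.6 -35.7  59.7] F [ 0.8  0.8 -0.5] w 22.3 g 59.3 toolx yaw -7.55
slide [ 0.02 -0.11  1.07] rot [-0.  -0.  -0.1]
```

View pics/c3.png

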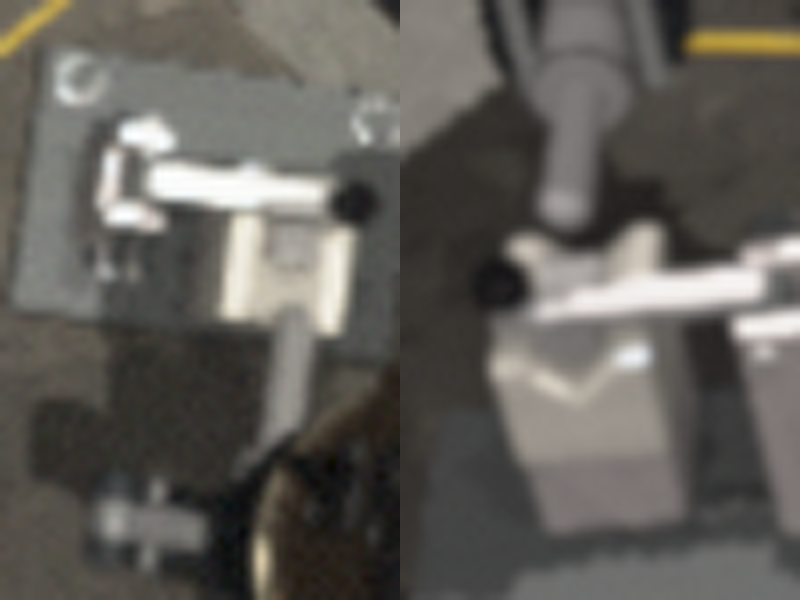

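In the top crop the shank (column 294 at row 315) sits slightly right of the V centre at about 285. The side view agrees, so I'll shift about 2 mm towards +y and lower gently.

Emit:
{"api": "step_arm", "payload": {"increments": [{"slide": [0, -0.2, 0], "delta_rot": [0, 0, 0], "hand": -0.7}, {"slide": [0, -0.2, 0.3], "delta_rot": [0, 0, 0], "hand": -0.7}, {"slide": [0, -0.2, 0.6], "delta_rot": [0, 0, 0], "hand": -0.7}, {"slide": [0, -0.2, 0.8], "delta_rot": [0, 0, 0], "hand": -0.7}, {"slide": [0, -0.2, 0.8], "delta_rot": [0, 0, 0], "hand": -0.7}, {"slide": [0, -0.2, 0.8], "delta_rot": [0, 0, 0], "hand": -0.7}]}}

```text
time_s: 12.15
ee_pos: [559.5, -33.8, 51.2]
tool_rot: [3.135, -0.207, -0.0]
wrist_force: [-0.6, 0.5, -0.6]
grip_width: 21.9
grip_force: 59.3
```

Run:
```python
from meas import *
go((560,-34,49,-7.5));print(get_obs()['wrist_torque']);
```

```text
t 12.15 pos [559.5 -33.8  51.2] F [-0.6  0.5 -0.6] w 21.9 g 59.3 toolx yaw -7.55
slide [0.05 0.01 0.22] rot [ 0.   0.  -0.1]
[-0.02079683  0.03488746 -0.04999384]
```

Still free. I'll lower further in 1 mm steps.

Emit:
{"api": "step_arm", "payload": {"increments": [{"slide": [0, 0, 0.1], "delta_rot": [0, 0, 0], "hand": -0.7}, {"slide": [0, 0, 0.2], "delta_rot": [0, 0, 0], "hand": -0.7}, {"slide": [0, 0, 0.2], "delta_rot": [0, 0, 0], "hand": -0.7}]}}

```text
time_s: 12.45
ee_pos: [559.7, -33.8, 49.3]
tool_rot: [-3.135, 0.207, -0.0]
wrist_force: [-0.4, -0.5, -0.7]
grip_width: 22.1
grip_force: 59.3
```

Emit:
{"api": "step_arm", "payload": {"increments": [{"slide": [0, 0, 0.1], "delta_rot": [0, 0, 0], "hand": -0.7}, {"slide": [0, 0, 0.2], "delta_rot": [0, 0, 0], "hand": -0.7}, {"slide": [0, 0, 0.2], "delta_rot": [0, 0, 0], "hand": -0.7}]}}

```text
time_s: 12.75
ee_pos: [559.8, -33.6, 47.4]
tool_rot: [-3.135, 0.207, -0.001]
wrist_force: [-0.2, 0.8, 2.5]
grip_width: 22.0
grip_force: 59.6
```

Contact is at the expected height with little side load, so the shank is in the V. I'll push it in.

Emit:
{"api": "step_arm", "payload": {"increments": [{"slide": [0.4, 0, 0], "delta_rot": [0, 0, 0], "hand": -0.7}, {"slide": [0.8, 0, 0], "delta_rot": [0, 0, 0], "hand": -0.7}, {"slide": [1.2, 0, 0], "delta_rot": [0, 0, 0], "hand": -0.7}, {"slide": [1.5, 0, 0], "delta_rot": [0, 0, 0], "hand": -0.7}, {"slide": [1.8, 0, 0], "delta_rot": [0, 0, 0], "hand": -0.7}, {"slide": [1.8, 0, 0], "delta_rot": [0, 0, 0], "hand": -0.7}]}}

```text
time_s: 13.35
ee_pos: [577.8, -35.8, 47.5]
tool_rot: [-3.134, 0.206, 0.0]
wrist_force: [-3.6, 2.1, 6.0]
grip_width: 22.1
grip_force: 60.0
```

Emit:
{"api": "step_arm", "payload": {"increments": [{"slide": [0.4, 0, 0], "delta_rot": [0, 0, 0], "hand": -0.7}, {"slide": [0.8, 0, 0], "delta_rot": [0, 0, 0], "hand": -0.7}, {"slide": [1.2, 0, 0], "delta_rot": [0, 0, 0], "hand": -0.7}, {"slide": [1.2, 0, 0], "delta_rot": [0, 0, 0], "hand": -0.7}]}}

```text
time_s: 13.75
ee_pos: [585.6, -37.1, 46.5]
tool_rot: [3.134, -0.206, -0.012]
wrist_force: [-15.1, 4.1, 12.1]
grip_width: 22.1
grip_force: 61.1
```

Run:
```python
from meas import *
go();meas()
```

```text
t 13.75 pos [585.6 -37.1  46.5] F [-15.1   4.1  12.1] w 22.1 g 61.1 toolx yaw -7.52
top 34:2 y5.7 z17.6/18.9 38:4 y4.4 z20.3/22.5 42:9 y2.4 z22.9/25.5 46:8 y0.0 z21.2/25.0 50:12 y1.3 z21.4/24.3 54:11 y1.1 z22.5/25.8 58:9 y0.9 z29.0/31.7 62:7 y0.2 z29.4/31.6 66:11 y1.0 z27.0/30.6 70:4 y4.1 z27.2/29.6 78:1 y0.5 z31.3/31.3 82:2 y4.3 z10.6/11.8
side 14:14 y0.4 z29.4/30.9 18:9 y1.9 z29.3/31.1 22:20 y0.3 z29.1/31.8 26:39 y1.0 z25.1/30.9 30:13 y0.8 z24.3/30.3 34:8 y1.0 z25.0/25.2 38:11 y0.5 z24.5/26.5 42:11 y1.1 z25.4/26.7 46:13 y2.5 z25.1/27.2 50:4 y2.5 z23.7/26.2 62:4 y-0.3 z31.3/31.4 66:3 y5.5 z16.3/31.8 70:9 y-0.1 z13.3/17.8 74:14 y-0.5 z13.9/24.1 78:26 y-1.3 z16.0/30.5 82:55 y0.1 z15.2/32.0
```

Emit:
{"api": "step_arm", "payload": {"increments": [{"slide": [0.2, 0, -0.2], "delta_rot": [0, 0, 0], "hand": -0.7}, {"slide": [0.5, 0, -0.2], "delta_rot": [0, 0, 0], "hand": -0.7}, {"slide": [0.8, 0, -0.2], "delta_rot": [0, 0, 0], "hand": -0.7}, {"slide": [0.8, 0, -0.2], "delta_rot": [0, 0, 0], "hand": -0.7}]}}

```text
time_s: 14.25
ee_pos: [595.8, -38.4, 48.6]
tool_rot: [-3.135, 0.206, 0.006]
wrist_force: [-6.0, 2.9, 3.3]
grip_width: 22.2
grip_force: 60.2
```

Emit:
{"api": "step_arm", "payload": {"increments": [{"slide": [0.3, 0, 0], "delta_rot": [0, 0, 0], "hand": -0.7}, {"slide": [0.5, 0, 0], "delta_rot": [0, 0, 0], "hand": -0.7}, {"slide": [0.5, 0, 0], "delta_rot": [0, 0, 0], "hand": -0.7}]}}

```text
time_s: 14.55
ee_pos: [598.7, -38.8, 48.4]
tool_rot: [3.135, -0.206, -0.012]
wrist_force: [-13.3, 4.1, 8.8]
grip_width: 22.4
grip_force: 60.7
```

Run:
```python
from meas import *
go();meas()
```

```text
t 14.55 pos [598.7 -38.8  48.4] F [-13.3   4.1   8.8] w 22.4 g 60.7 toolx yaw -7.52
top 34:3 y6.5 z14.6/20.6 38:5 y4.8 z21.4/22.5 42:5 y4.2 z21.3/30.8 46:5 y4.6 z30.9/31.8 50:7 y0.3 z30.9/31.9 54:9 y2.5 z28.5/30.8 70:3 y2.6 z17.6/17.7
side 14:14 y-0.1 z28.9/31.4 18:11 y0.3 z29.1/30.9 22:14 y0.6 z29.2/31.6 26:40 y0.4 z25.8/31.1 30:12 y2.0 z23.2/25.5 34:6 y2.2 z23.8/24.7 54:3 y6.3 z17.2/20.0 58:5 y6.3 z16.0/20.2 62:4 y5.5 z16.4/18.2 66:42 y0.2 z24.7/31.1 70:72 y-0.0 z10.7/31.5 74:28 y0.6 z8.5/23.1
```

Emit:
{"api": "step_arm", "payload": {"increments": [{"slide": [0.2, 0, -0.1], "delta_rot": [0, 0, 0], "hand": -0.7}, {"slide": [0.4, 0, -0.1], "delta_rot": [0, 0, 0], "hand": -0.7}, {"slide": [0.4, 0, -0.1], "delta_rot": [0, 0, 0], "hand": -0.7}, {"slide": [0.4, 0, -0.1], "delta_rot": [0, 0, 0], "hand": -0.7}]}}

```text
time_s: 15.05
ee_pos: [598.7, -38.8, 48.4]
tool_rot: [3.134, -0.205, -0.023]
wrist_force: [-24.1, 5.8, 12.4]
grip_width: 21.9
grip_force: 61.2
```

Run:
```python
from meas import *
go()
p,d=cams.capture('side');cv2.imwrite('pics/c4.png',cv2.resize(p[180:264,165:265],(800,600),interpolation=2)[:,:,::-1])
```

```text
t 15.05 pos [598.7 -38.8  48.4] F [-24.1   5.8  12.4] w 21.9 g 61.2 toolx yaw -7.49
```

View pics/c4.png

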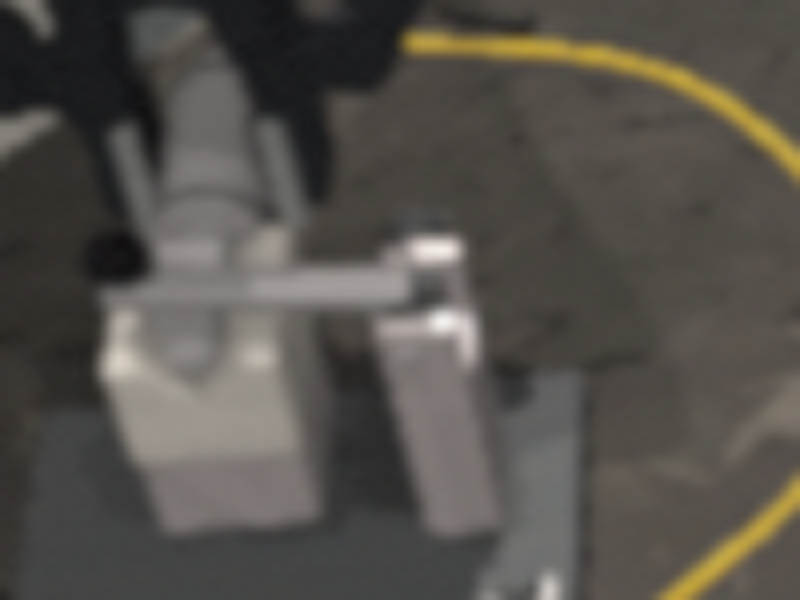

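The push stopped hard: force rose from 13 to 24 N with no further motion. The picture shows the shank under the arm with its nose at the rear of the block, around (190,350), and the shoulder on the front face. I'll relax the push, release and back away upward.

Emit:
{"api": "step_arm", "payload": {"increments": [{"slide": [-0.4, 0, -0.15], "delta_rot": [0, 0, 0], "hand": -0.7}, {"slide": [-0.4, 0, -0.15], "delta_rot": [0, 0, 0], "hand": -0.7}, {"slide": [-0.4, 0, -0.15], "delta_rot": [0, 0, 0], "hand": -0.15}, {"slide": [-0.4, 0, -0.15], "delta_rot": [0, 0, 0], "hand": -0.15}, {"slide": [-0.4, 0, -0.15], "delta_rot": [0, 0, 0], "hand": -0.15}, {"slide": [-0.4, 0, -1], "delta_rot": [0, 0, 0], "hand": -0.15}, {"slide": [-0.4, 0, -3], "delta_rot": [0, 0, 0], "hand": -0.15}, {"slide": [-0.4, 0, -6], "delta_rot": [0, 0, 0], "hand": -0.15}, {"slide": [-0.4, 0, -10], "delta_rot": [0, 0, 0], "hand": -0.15}, {"slide": [-5, 0, -13], "delta_rot": [0, 0, 0], "hand": -0.15}, {"slide": [-10, 0, -13], "delta_rot": [0, 0, 0], "hand": -0.15}, {"slide": [-13, 0, -13], "delta_rot": [0, 0, 0], "hand": -0.15}]}}

```text
time_s: 16.3
ee_pos: [475.6, -22.6, 182.0]
tool_rot: [3.134, -0.207, 0.004]
wrist_force: [0.1, 0.5, 0.4]
grip_width: 36.1
grip_force: 0.0
```

Run:
```python
from h import *
go()
o=np.zeros((600,800,3),np.uint8)
p,d=cams.capture('top');P=cloud('top',d);o[:,:400]=cv2.resize(p[145:245,375:442],(400,600),interpolation=2)
p,d=cams.capture('side');o[:300,400:]=cv2.resize(p[180:264,165:277],(400,300),interpolation=2);o[300:,400:]=cv2.resize(p[110:320,160:440],(400,300))
cv2.imwrite('pics/c5.png',o[:,:,::-1])
```

```text
t 16.30 pos [475.6 -22.6 182. ] F [0.1 0.5 0.4] w 36.1 g 0.0 toolx yaw -7.54
```

View pics/c5.png

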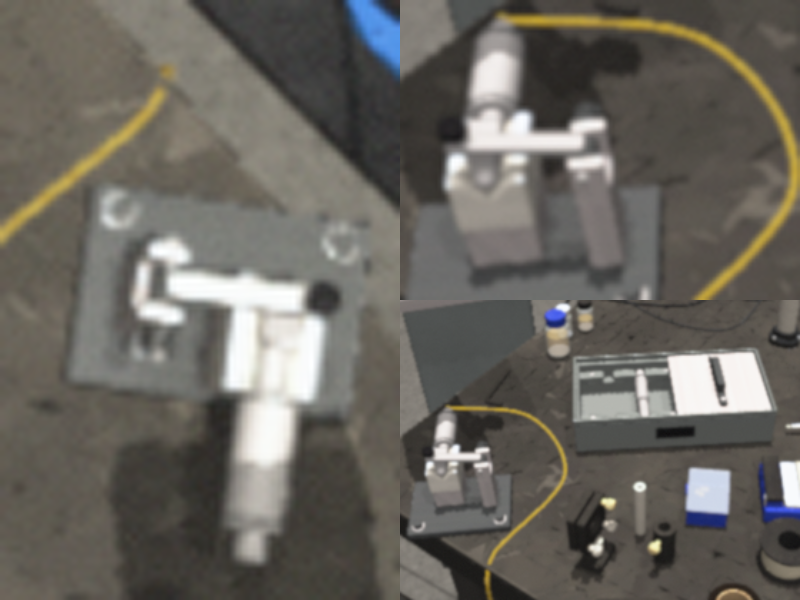

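The barrel's shoulder sits at the block face (left crop, row 400) and the shank is under the arm. The thin mandrel is in its pocket, the cover is on the case at the +y end, and the mount and post are standing.

```bash
python3 -c "
from rig import bot
print(bot.close_job())"
```

```text
the job is handed in; nothing more can be done
None
```

The job is handed in: the cover is at the other end of the case, still on it, and the thick mandrel sits in the V-block under the hold-down arm with its shoulder on the face; the thin mandrel stayed in its pocket, and the mirror mount and post are standing.

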